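# Swing a profile piece round the post into the holding fixture

## Task

Load the longer of the two aluminium profile pieces into the holding fixture: set it askew on the base plate with one end hooked into the corner between the post, the blue fence and the blue end stop, then swing it round the post into line until it lies flush along the fence, its end at the end stop, and the orange sprung latch has snapped out fully behind its free end. Let go of it, and leave the shorter piece and the other things on the table where they are.

Things in the scene. Friction and masses are not known exactly. Their poses are not given: they have to be found in the camera images.
- fixture: Low holding fixture fixed to the table. Origin: on the table, under the middle of the place where the piece finally lies (long axis along fixture y, middle at x 0, y 0); x points to the fence, y along the fence towards the end stop. Grey base plate 116 x 226 mm (x -85 to +31, y -142 to +84 mm), top at z 10 mm.
- fence (a point): Middle of the top edge of the blue fence's inner face (fixture x +15, y 0, z 40 mm). The fence stands on the base plate's far side, a solid wall from y -70 to +80 mm, 14 mm thick.
- end_stop (a point): Middle of the top edge of the blue end stop's inner face (fixture x 0, y +65, z 40 mm); the block spans x -15 to +25 mm and closes the corner with the fence.
- post (a point): Foot of the upright steel post (12 mm diameter, 34 mm tall) on the base plate, at fixture x -24, y +57 mm, z 10 mm. The gap from post to fence is 33 mm for the 30 mm wide piece: set askew, free end swung to -x, it hooks in by about its last 8 to 13 mm and can then turn about the post into line. Hooked in more than about 30 degrees out of line it is clear of the latch.
- latch_housing (a point): Centre of the top of the dark fixed latch housing, 52 x 24 mm, fixture x -66 to -14, y -136 to -112 mm, top at z 46 mm. Two steel rods join the latch to it.
- latch_nose (a point): Tip of the latch's rounded nose, 26 mm above the table; moves with the latch. Latch fully out: at fixture x -21, y -57 mm. Its holding side is at x -17 mm; on the other side a straight slippery flank slants back to x -67, y -75 mm. Heights z 12 to 40 mm.
- latch (a joint): Orange sprung latch, sliding along fixture y: 0 = fully out, up to 0.024 m = pushed back towards its housing (-y). A piece swung in from -x slides along the flank, drives the latch back and, once within about 2 mm of the fence, lets it spring out behind. The flank also presses the piece towards the end stop. The spring needs 1.5 N at first, 4 N at 20 mm; the push on the piece's free end takes about 2 to 10 N.
- long_piece: The longer piece: bare slotted aluminium profile, 30 x 30 mm section, 130 mm long, about 0.12 kg, lying on the table. Origin: centre of its underside; y along its length, z up. Both ends are alike.
- piece_middle (a point): Centre of the longer piece, 15 mm above its underside.
- piece_end_a (a point): Centre of the end face of the longer piece at its own +y.
- piece_end_b (a point): Centre of the end face of the longer piece at its own -y.
- short_piece: The shorter piece of the same profile, 30 x 30 mm, 110 mm long; not to be used (the latch would not hold it). Origin: centre of its underside, y along its length.
- tape: Roll of brown tape, 90 mm across, 48 mm high; leave alone.
- spring_clamp: Orange spring clamp 63 x 131 x 26 mm; leave alone.
- glue_stick: Upright glue stick, 26 mm across, 92 mm tall; leave alone.
- mouse_red: Red and black computer mouse 105 x 58 x 34 mm; leave alone.
- bracket: Grey angle bracket 34 x 40 x 40 mm; leave alone.

How it is judged:
By the outcome, as a careful person would: the job done as asked, in the order asked, and still so for the second after the job is handed in, with the robot touching nothing.
It also fails if it takes over 51 s, if anything falls off the work surface, if the arm or the gripper's body presses on something with over 40 N, if the wrist force passes 120 N, or if a joint passes its speed limit or range.

## Robot

A 6-joint arm with a two-finger parallel gripper is mounted at the origin on a cart in front of the work surface, level with it; the furniture and walls round the work are solid. World frame = base frame: x ahead of the robot, y to its left, z up, the work surface at z = 0. Lengths are in m, angles in rad, forces in N, time in s.
With the tool pointing down it reaches from about 0.35 to 0.975 m from the base axis. Payload 4.9 kg.
Tool frame: the origin (TCP) lies midway between the tips of the shut fingers; the grasp point (between the pads) lies 19 mm behind it; z points along the fingers, y is the direction in which the jaws open and shut (so a half turn about z gives the same grasp; the last joint's range is limited). The gripper opens to 85 mm and grips with 20 to 120 N. Pads are 22 mm wide; open, the fingers measure 114 mm over their backs; the gripper's body (76 mm by 85 mm) begins 54 mm behind the grasp point. The pads swing forward as they close: fully open they stand 13 mm farther back than shut.
Start: joints at [-1.274, 0.053, 1.613, -0, 1.476, -0.119], TCP at [0.252, -0.572, 0.231] pointing down, gripper open.
Joint ranges: [-3.01, 3.01], [-1.01, 2.22], [0.06, 2.58], [-1.02, 4.17], [0.09, 2.62], [-3.14, 3.14]. Speed limits (rad/s): [2.57, 2.57, 3.14, 3.14, 3.14, 3.14].

## Interface

Orientations are given as a rotation vector (axis times angle).
In Python, from station import ctrl gives the robot as it stands.
- The arm moves only by the tool play_rows, never from a script. Its argument "motion" is a list that holds one entry, the list of rows, each a list of 7 numbers: the closure, from -1 (fully open) to 1 (shut), then the shift along the tool's x, y, z in cm, then the turn, a rotation vector about the tool's x, y, z in degrees. A call has 1 to 20 rows; each row is the pose to reach, as a shift and turn from the pose measured when the call began, along the tool's axes at that moment; what a row does not reach only later rows make up. A row lasts 1/8 s, in which the tool goes at most 62.5 mm and 10.7 degrees, less where a joint would pass 70% of its speed; a pose out of reach is approached as far as the arm can. A call with a gripper value outside its range is refused whole. The fingers move at their own pace and stop on an object; "newtons" is the grip in N (left out, the last holds). Time passes only in rows, so rows that repeat a pose let the fingers close. It gives the time, the measured TCP pose, the force and the opening at its end, in the units of the state.
- ctrl.get_obs(): the state, without advancing time (a new reading comes with each control period).
- ctrl.get_image(name): name is "scene" or "top" or "wrist"; returns a dict with "color" (400x640x3 uint8, red, green, blue), "mtx" (3x3 intrinsics, pixels), "T" (4x4, takes a point from camera to world coordinates). Camera axes: x right, y up, looking along -z (the intrinsics and any distortion apply to the point x, -y, -z); pixel columns grow to the right and rows downward; lengths in m; the calibration is good to about 2 mm. A picture is of the moment at which its call begins. There is no depth.
- ctrl.finish_job(): hands the job in, once; it reports no verdict.
The state is a dict: "t": time; "q": joint angles; "dq": joint speeds; "effort": joint torques, N m; "tool_pos": TCP position; "tool_rot": TCP orientation; "contact_force": force on the tool from outside, world axes, zero at the start; "wrist_torque": the same for the moment, N m; "opening": finger opening in m.
Only numpy, scipy, OpenCV 4.12 (cv2) and the standard library are available. Lean on these libraries where they do the work, as an engineer would, in place of code of your own. Each camera call takes 0.05 s, during which the arm holds its last target.

## Working session

There is one attempt and no reset: what is moved stays moved. The work goes in short steps, Python scripts to look and compute and a tool call to move; the robot and the scene stay as the last step left them, time stands still between calls to the robot, and variables do not carry over. Pictures are saved under pics/ and viewed, and the job is handed in when it is done.

Besides the shell and the picture viewer there is one more tool, called after "Request:" as name([rows], argument=value, ...), one row to a line, values as JSON. play_rows: Moves the arm, as the interface text tells. Its arguments: {"type":"object","properties":{"motion":{"type":"array"},"newtons":{"type":"number"}},"required":["motion"]}

```bash
ls; mkdir -p pics
cat > h.py <<'E'
from station import ctrl
import numpy as np, cv2, pickle
def grab(name,tag):
    im=ctrl.get_image(name); cv2.imwrite(f'pics/{tag}.png',im['color'][:,:,::-1]); pickle.dump(im,open(f'pics/{tag}.pkl','wb')); return im
def load(tag): return pickle.load(open(f'pics/{tag}.pkl','rb'))
def ray(im,u,v):
    K=im['mtx'];T=im['T']; d=np.linalg.inv(K)@np.array([u,v,1.]); d=np.array([d[0],-d[1],-d[2]]); return T[:3,3],T[:3,:3]@d
def onz(im,u,v,z):
    o,d=ray(im,u,v); return o+d*(z-o[2])/d[2]
def proj(im,p):
    T=im['T'];c=T[:3,:3].T@(np.array(p)-T[:3,3]); c=np.array([c[0],-c[1],-c[2]]); u=im['mtx']@c; return u[:2]/u[2]
def tri(obs):
    A=np.zeros((3,3));b=np.zeros(3)
    for im,u,v in obs:
        o,d=ray(im,u,v);d=d/np.linalg.norm(d);P=np.eye(3)-np.outer(d,d);A+=P;b+=P@o
    p=np.linalg.solve(A,b)
    return p,[np.round(proj(im,p)-np.array([u,v]),1) for im,u,v in obs]
E
python3 - <<'E'
from h import *
for n in ['scene','top','wrist']:
    im=grab(n,n+'0'); print(n,im['T'].round(3).tolist(),im['mtx'].round(1).tolist(),[k for k in im])
print(ctrl.get_obs())
E
```

```text
pics
scene [[-0.77, 0.451, -0.452, -0.012], [-0.638, -0.562, 0.526, 0.484], [-0.017, 0.693, 0.72, 1.105], [0.0, 0.0, 0.0, 1.0]] [[512.1, 0.0, 316.2], [0.0, 512.1, 202.8], [0.0, 0.0, 1.0]] ['color', 'mtx', 'T']
top [[-0.029, 0.981, -0.192, 0.399], [-0.999, -0.032, -0.011, -0.269], [-0.016, 0.192, 0.981, 1.231], [0.0, 0.0, 0.0, 1.0]] [[389.0, 0.0, 322.6], [0.0, 389.0, 197.7], [0.0, 0.0, 1.0]] ['color', 'mtx', 'T']
wrist [[0.403, 0.879, 0.253, 0.317], [-0.915, 0.388, 0.11, -0.542], [-0.001, -0.276, 0.961, 0.373], [0.0, 0.0, 0.0, 1.0]] [[302.0, 0.0, 317.8], [0.0, 302.0, 199.5], [0.0, 0.0, 1.0]] ['color', 'mtx', 'T']
{'t': 0.15, 'q': array([-1.27397326e+00,  5.32339228e-02,  1.61396663e+00, -9.59388109e-06,
        1.47598941e+00, -1.19027239e-01]), 'dq': array([ 6.75069219e-04, -1.43786528e-03, -5.31935972e-03, -7.70863618e-05,
        1.56447326e-04,  4.47537672e-04]), 'effort': array([ 7.20830903e-04, -3.94242740e+01, -3.70721591e+01, -7.43781629e-05,
        4.68595361e-03, -1.75165559e-05]), 'tool_pos': array([ 0.25232133, -0.57128015,  0.23033478]), 'tool_rot': array([-3.07237073e+00, -6.48192707e-01,  2.37576112e-04]), 'contact_force': array([-0.98396213, -1.0605711 , -0.04540271]), 'wrist_torque': array([ 0.02998055, -0.09162673, -0.01093007]), 'opening': 0.08543594247743996}
```

View pics/scene0.png

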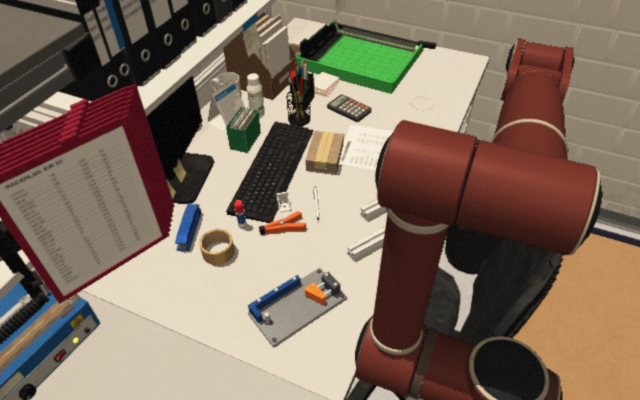

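View pics/top0.png

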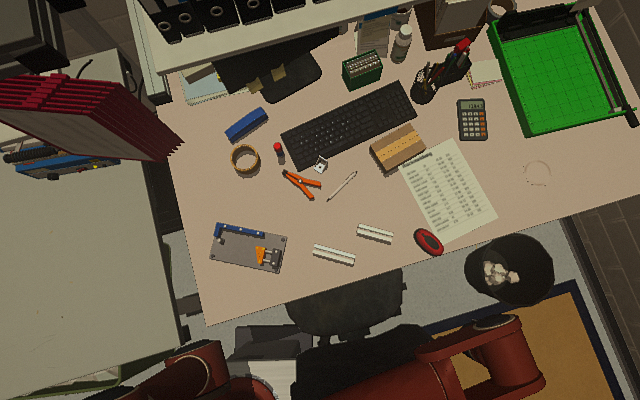

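View pics/wrist0.png

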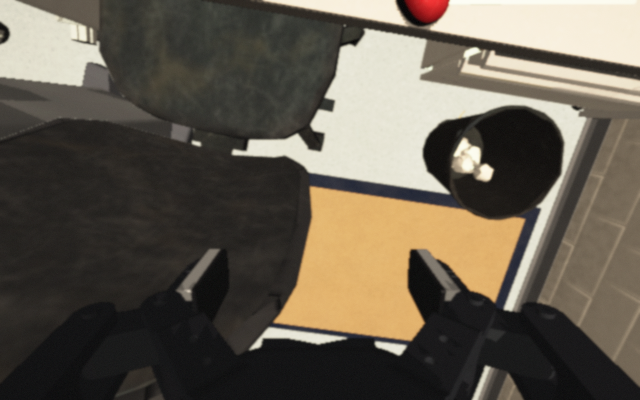

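The top view shows the fixture at about (248,247), the two profiles at (334,255) and (375,233), and the mouse at (428,241). Next I get rough positions.

Run:
```python
from h import *
im=load('top0')
for n,u,v,z in [('long',334,254,.03),('long l',313,249,.03),('long r',354,262,.03),('short',375,232,.03),('fenceL',217,222,.04),('fenceR',265,236,.04),('plateLL',209,260,.01),('plateLR',281,273,.01),('plateUR',287,237,.01),('edge',207,325,0),('edge2',640,187,0),('mouse',428,241,.03)]:
    print(n,onz(im,u,v,z).round(3))
c=cv2.resize(im['color'][200:290,190:400],None,fx=3.8,fy=3.8,interpolation=cv2.INTER_CUBIC)
cv2.imwrite('pics/topc.png',c[:,:,::-1])
```

```text
long [ 0.457 -0.286  0.03 ]
long l [ 0.474 -0.222  0.03 ]
long r [ 0.431 -0.346  0.03 ]
short [ 0.521 -0.415  0.03 ]
fenceL [0.566 0.073 0.04 ]
fenceR [ 0.518 -0.076  0.04 ]
plateLL [0.451 0.104 0.01 ]
plateLR [ 0.405 -0.121  0.01 ]
plateUR [ 0.516 -0.14   0.01 ]
edge [0.256 0.108 0.   ]
edge2 [ 0.642 -1.271  0.   ]
mouse [ 0.488 -0.575  0.03 ]
```

View pics/topc.png

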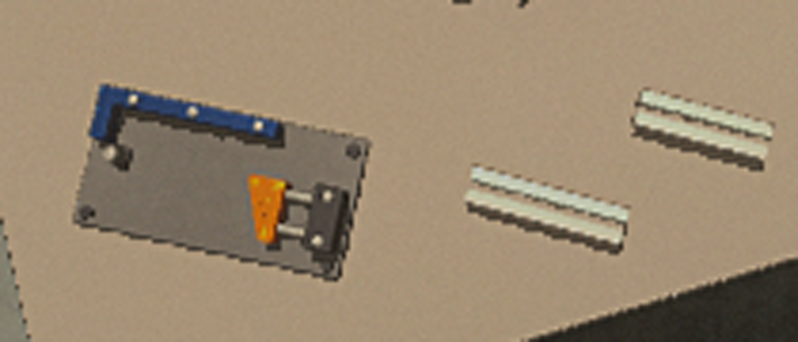

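```bash
cat >> h.py <<'E'
from scipy.spatial.transform import Rotation as Rn
def down(a):
    # tool pointing down with tool y axis along heading a (rad)
    y=np.array([np.cos(a),np.sin(a),0]);z=np.array([0,0,-1.]);x=np.cross(y,z); return Rn.from_matrix(np.c_[x,y,z])
def goto(p,a=None,o=None):
    o=o or ctrl.get_obs(); R=Rn.from_rotvec(o['tool_rot'])
    if a is None: T=R
    else:
        T=min([down(a),down(a+np.pi)],key=lambda T:(R.inv()*T).magnitude())
    s=R.inv().apply(np.array(p)-o['tool_pos'])*100; r=(R.inv()*T).as_rotvec()*180/np.pi
    return s.round(2),r.round(2)
E
python3 - <<'E'
from h import *
o=ctrl.get_obs(); print(Rn.from_rotvec(o['tool_rot']).as_matrix().round(3))
a=np.radians(-18)
print(goto([0.44,-0.27,0.25],a)); print(goto([0.47,-0.02,0.25],a))
E
```

```text
[[ 0.915  0.404 -0.   ]
 [ 0.404 -0.915  0.002]
 [ 0.    -0.002 -1.   ]]
(array([ 29.34, -19.98,  -1.93]), array([ -0.08,  -0.05, -48.17]))
(array([ 42.18, -41.64,  -1.89]), array([ -0.08,  -0.05, -48.17]))
```

Request:
play_rows([
  [[-1, 29.3, -20, -2, 0, 0, -48.2], [-1, 29.3, -20, -2, 0, 0, -48.2], [-1, 29.3, -20, -2, 0, 0, -48.2], [-1, 29.3, -20, -2, 0, 0, -48.2], [-1, 29.3, -20, -2, 0, 0, -48.2], [-1, 29.3, -20, -2, 0, 0, -48.2], [-1, 29.3, -20, -2, 0, 0, -48.2], [-1, 29.3, -20, -2, 0, 0, -48.2], [-1, 29.3, -20, -2, 0, 0, -48.2]],
])

```text
t: 1.27
tool_pos: [0.4389, -0.271, 0.2504]
tool_rot: [-2.541, -1.844, -0.0]
contact_force: [0.9, 0.1, 0.3]
opening: 0.0855
```

Run:
```python
from h import *
grab('wrist','w1'); o=ctrl.get_obs(); print(o['t'],o['q'].round(3),o['tool_pos'],Rn.from_rotvec(o['tool_rot']).as_matrix().round(3))
```

```text
1.325 [-6.980e-01 -2.220e-01  1.839e+00  1.000e-03  1.526e+00 -3.820e-01] [ 0.43891141 -0.27100234  0.25041054] [[ 0.31   0.951 -0.001]
 [ 0.951 -0.31   0.002]
 [ 0.001 -0.002 -1.   ]]
```

View pics/w1.png

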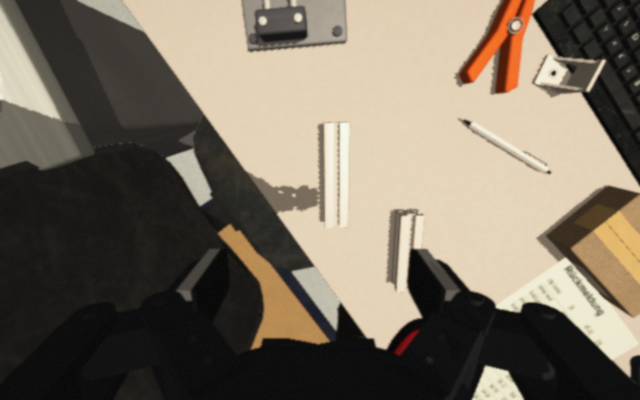

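The wrist view shows the long piece upright in the image at (336,175), the short piece at (405,250) and the latch housing at the top. I move along for a second view with the fixture in it.

Request:
play_rows([
  [[-1, 14, -2, 0, 0, 0, 0], [-1, 14, -2, 0, 0, 0, 0], [-1, 14, -2, 0, 0, 0, 0], [-1, 14, -2, 0, 0, 0, 0]],
])

```text
t: 1.82
tool_pos: [0.4634, -0.1319, 0.2507]
tool_rot: [-2.541, -1.845, 0.0]
contact_force: [0.2, 0.2, -0.6]
opening: 0.0852
```

Run:
```python
from h import *
grab('wrist','w2'); o=ctrl.get_obs(); print(o['t'],o['tool_pos'])
for t,(x0,y0,x1,y1) in [('w1',(300,100,440,300)),]:
    im=load(t)['color'][y0:y1,x0:x1]; cv2.imwrite('pics/'+t+'c.png',cv2.resize(im,None,fx=3,fy=3,interpolation=cv2.INTER_CUBIC)[:,:,::-1])
```

```text
1.875 [ 0.46331326 -0.13265497  0.25067045]
```

View pics/w2.png

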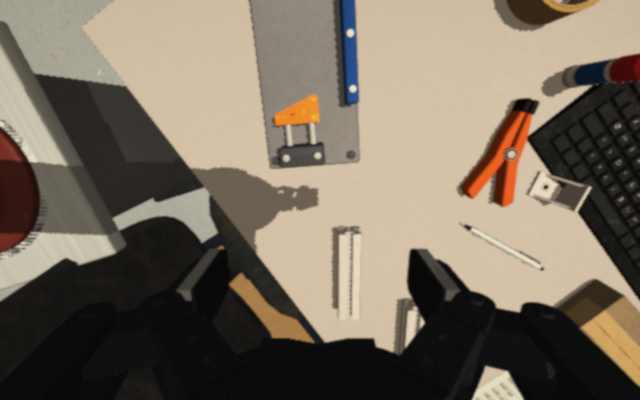

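View pics/w1c.png

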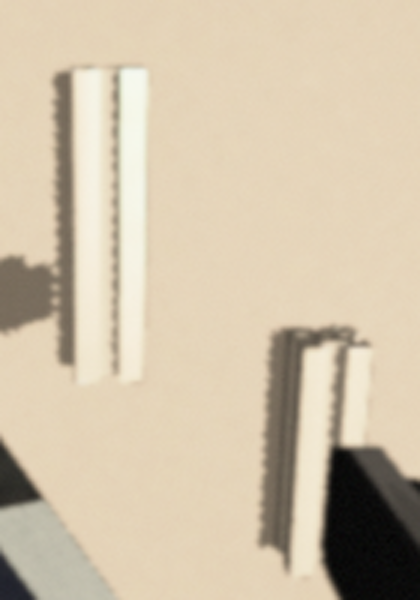

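Run:
```python
from h import *
im=load('w2')['color'][200:340,290:430]; cv2.imwrite('pics/w2c.png',cv2.resize(im,None,fx=4,fy=4,interpolation=cv2.INTER_CUBIC)[:,:,::-1])
```

```text
(no output)
```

View pics/w2c.png

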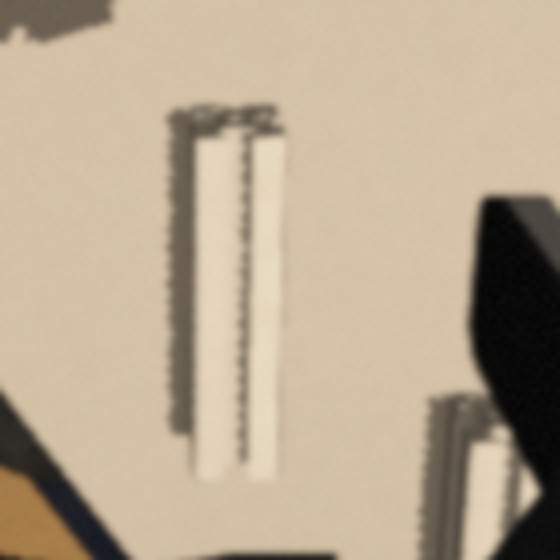

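Request:
play_rows([
  [[-1, 11.5, 2, 0, 0, 0, 0], [-1, 11.5, 2, 0, 0, 0, 0], [-1, 11.5, 2, 0, 0, 0, 0], [-1, 11.5, 2, 0, 0, 0, 0]],
])

```text
t: 2.38
tool_pos: [0.518, -0.0311, 0.2504]
tool_rot: [-2.544, -1.841, 0.002]
contact_force: [-0.4, -0.2, 0.2]
opening: 0.0856
```

Run:
```python
from h import *
im=grab('wrist','w3'); o=ctrl.get_obs(); print(o['t'],o['tool_pos'])
im=im['color'][60:320,220:480]; cv2.imwrite('pics/w3c.png',cv2.resize(im,None,fx=2.3,fy=2.3,interpolation=cv2.INTER_CUBIC)[:,:,::-1])
im=load('w2')['color'][0:180,220:400]; cv2.imwrite('pics/w2d.png',cv2.resize(im,None,fx=3,fy=3,interpolation=cv2.INTER_CUBIC)[:,:,::-1])
```

```text
2.425 [ 0.51787806 -0.03131084  0.25045139]
```

View pics/w3c.png

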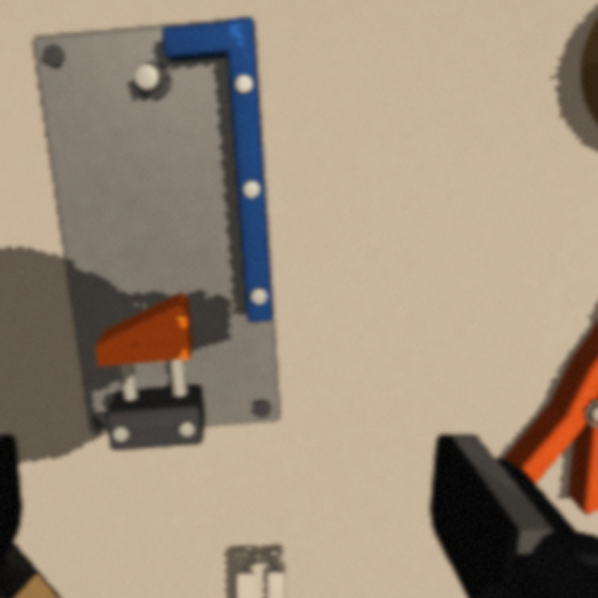

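View pics/w2d.png

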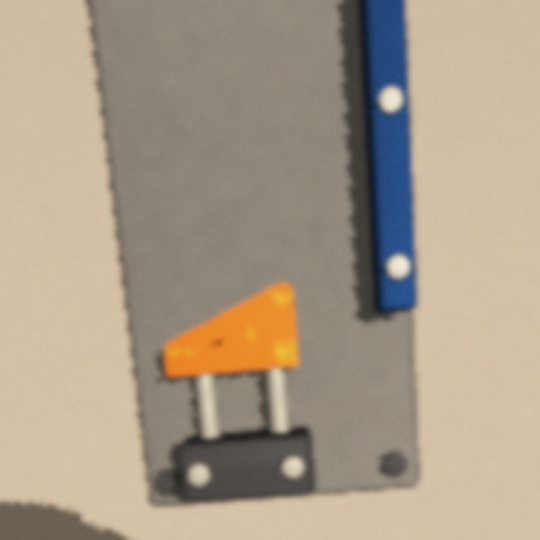

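Run:
```python
from h import *
w1,w2,w3=load('w1'),load('w2'),load('w3'); top=load('top0')
f1=lambda x,y:(w1,x/3+300,y/3+100); f2=lambda x,y:(w2,x/4+290,y/4+200); f2d=lambda x,y:(w2,x/3+220,y/3); f3=lambda x,y:(w3,x/2.3+220,y/2.3+60)
ft=lambda x,y:(top,x/3.8+190,y/3.8+200)
P=[]
for a,b in [((72,68),(195,137)),((148,68),(285,137)),((142,382),(276,480)),((75,382),(192,480))]:
    p,e=tri([f1(*a),f2(*b)]); P.append(p); print('piece',p.round(4),e, onz(*f1(*a),.03).round(4),onz(*f2(*b),.03).round(4))
P=np.array(P); print('lens',[np.linalg.norm(P[i]-P[(i+1)%4]).round(4) for i in range(4)])
Z=np.array([(onz(*f1(*a),.03)+onz(*f2(*b),.03))/2 for a,b in [((72,68),(195,137)),((148,68),(285,137)),((142,382),(276,480)),((75,382),(192,480))]])
c=Z.mean(0); d=(Z[0]+Z[1]-Z[2]-Z[3]);print('centre',c.round(4),'heading',np.degrees(np.arctan2(d[1],d[0])).round(2))
for n,a,b in [('s mid',(390,98),(252,188)),('s end',(398,266),(259,296)),('fin',(381,311),(248,321)),('fout',(415,306),(271,319)),('plBR',(416,487),(280,418)),('nose tip',(284,283),(186,294))]:
    p,e=tri([f2d(*a),f3(*b)]); print(n,p.round(4),e)
pts=[('plTL',f3(34,38),(-85,84,10)),('plBR3',f3(280,418),(31,-142,10)),('plBR2',f2d(416,487),(31,-142,10)),('plBL2',f2d(150,504),(-85,-142,10)),('fin2',f2d(381,311),(15,-70,40)),('fin3',f3(248,321),(15,-70,40)),('fo2',f2d(415,306),(29,-70,40)),('fo3',f3(271,319),(29,-70,40)),('post3',f3(146,75),(-24,57,44)),('pltopTL',ft(75,220),(-85,84,10)),('pltopBR',ft(370,143),(31,-142,10)),('pltopBL',ft(337,277),(-85,-142,10))]
M=np.array([m for _,_,m in pts])/1000.; W=np.array([onz(*f,m[2]/1000.) for _,f,m in pts])
k=np.array([0 if 'top' in n else 1 for n,_,_ in pts],bool)
m0=M[k,:2].mean(0);w0=W[k,:2].mean(0);A=M[k,:2]-m0;B=W[k,:2]-w0
th=np.arctan2((A[:,0]*B[:,1]-A[:,1]*B[:,0]).sum(),(A*B).sum());R=np.array([[np.cos(th),-np.sin(th)],[np.sin(th),np.cos(th)]])
t=w0-R@m0; print('fixture',t.round(4),np.degrees(th))
for (n,_,_),m,w in zip(pts,M,W): print(n,((w[:2]-t)@R*1000-m[:2]*1000).round(1))
np.save('fix.npy',[t[0],t[1],th])
```

```text
piece [ 0.4639 -0.2163  0.0311] [array([-0.,  0.]), array([ 0., -0.])] [ 0.4639 -0.2163  0.03  ] [ 0.4638 -0.2167  0.03  ]
piece [ 0.4917 -0.2254  0.0309] [array([-0.2,  0. ]), array([ 0.2, -0. ])] [ 0.492  -0.2255  0.03  ] [ 0.4915 -0.2258  0.03  ]
piece [ 0.4528 -0.3493  0.0312] [array([ 0.2, -0. ]), array([-0.1,  0. ])] [ 0.4526 -0.3498  0.03  ] [ 0.4529 -0.3504  0.03  ]
piece [ 0.4251 -0.3405  0.0309] [array([-0.2,  0. ]), array([ 0.2, -0. ])] [ 0.4253 -0.3409  0.03  ] [ 0.4247 -0.3412  0.03  ]
lens [np.float64(0.0293), np.float64(0.1299), np.float64(0.0291), np.float64(0.1301)]
centre [ 0.4584 -0.2833  0.03  ] heading 72.63
s mid [0.5422 0.0014 0.0412] [array([0.2, 0. ]), array([-0.2, -0. ])]
s end [ 0.5291 -0.0524  0.0427] [array([0., 0.]), array([-0., -0.])]
fin [ 0.5193 -0.0654  0.0361] [array([-0.1, -0. ]), array([0.1, 0. ])]
fout [ 0.5315 -0.0676  0.0385] [array([-0.2, -0. ]), array([0.2, 0. ])]
plBR [ 5.166e-01 -1.406e-01  1.000e-04] [array([0.2, 0. ]), array([-0.2, -0. ])]
nose tip [ 0.489  -0.0443  0.0181] [array([1.1, 0.2]), array([-1. , -0.1])]
fixture [0.5208 0.0069] -13.79351860974849
plTL [ 1.7 -2.7]
plBR3 [-0.1  2.1]
plBR2 [-1.3 -0.5]
plBL2 [1.  0.7]
fin2 [ 0.5 -0.7]
fin3 [0.6 0.5]
fo2 [-0.9  0.1]
fo3 [-1.2  0.7]
post3 [-0.3 -0.3]
pltopTL [ 1.3 -7.1]
pltopBR [-2.6 -3.9]
pltopBL [ 1.9 -2.4]
```

The piece measures 130 x 29 mm with its top at 31 mm, which agrees with the text. The fixture fit has residuals of up to 2.7 mm, so I take a closer view.

Request:
play_rows([
  [[-1, 5, -3, 8, 0, 0, 0], [-1, 5, -3, 8, 0, 0, 0], [-1, 5, -3, 8, 0, 0, 0], [-1, 5, -3, 8, 0, 0, 0]],
])

```text
t: 2.92
tool_pos: [0.5058, 0.0241, 0.172]
tool_rot: [2.547, 1.838, 0.0]
contact_force: [0.8, -0.6, 0.3]
opening: 0.0853
```

Run:
```python
from h import *
im=grab('wrist','w4'); o=ctrl.get_obs(); print(o['t'],o['tool_pos'])
im=im['color'][60:330,210:430]; cv2.imwrite('pics/w4c.png',cv2.resize(im,None,fx=2.2,fy=2.2,interpolation=cv2.INTER_CUBIC)[:,:,::-1])
```

```text
2.975 [0.50628687 0.02413702 0.17266449]
```

View pics/w4c.png

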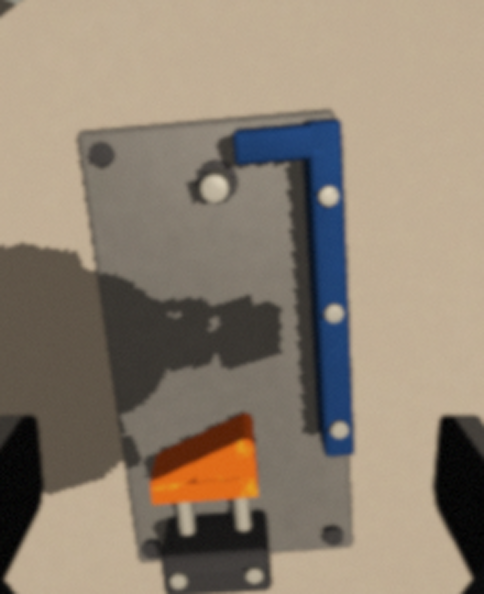

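View pics/w4.png

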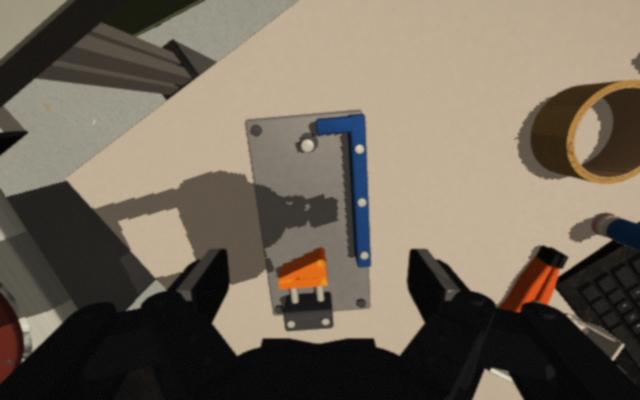

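Run:
```python
from h import *
w2,w3,w4=load('w2'),load('w3'),load('w4')
f2d=lambda x,y:(w2,x/3+220,y/3); f3=lambda x,y:(w3,x/2.3+220,y/2.3+60); f4=lambda x,y:(w4,x/2.2+210,y/2.2+60)
for n,L in [('post top',[f3(146,75),f4(214,187)]),('fence in near',[f2d(381,311),f3(248,321),f4(323,455)]),('fence out near',[f2d(415,306),f3(271,319),f4(352,453)]),('scr mid',[f2d(390,98),f3(252,188),f4(334,313)]),('scr end',[f2d(398,266),f3(259,296),f4(339,430)]),('plTL',[f3(34,38),f4(80,134)]),('plBR',[f2d(416,487),f3(280,418),f4(352,545)])]:
    p,e=tri(L); print(n,p.round(4),e)
pts=[('plTL3',f3(34,38),(-85,84,10)),('plTL',f4(80,134),(-85,84,10)),('plTR',f4(332,111),(31,84,10)),('plBR4',f4(352,545),(31,-142,10)),('plBL4',f4(140,560),(-85,-142,10)),('plBR3',f3(280,418),(31,-142,10)),('plBR2',f2d(416,487),(31,-142,10)),('plBL2',f2d(150,504),(-85,-142,10)),('fin2',f2d(381,311),(15,-70,40)),('fin3',f3(248,321),(15,-70,40)),('fin4',f4(323,455),(15,-70,40)),('fo2',f2d(415,306),(29,-70,40)),('fo3',f3(271,319),(29,-70,40)),('fo4',f4(352,453),(29,-70,40)),('post3',f3(146,75),(-24,57,44)),('post4',f4(214,187),(-24,57,44)),('stopL',f4(235,163),(-15,65,40)),('corner',f4(310,158),(15,65,40))]
M=np.array([m for _,_,m in pts])/1000.; W=np.array([onz(*f,m[2]/1000.) for _,f,m in pts])
m0=M[:,:2].mean(0);w0=W[:,:2].mean(0);A=M[:,:2]-m0;B=W[:,:2]-w0
th=np.arctan2((A[:,0]*B[:,1]-A[:,1]*B[:,0]).sum(),(A*B).sum());R=np.array([[np.cos(th),-np.sin(th)],[np.sin(th),np.cos(th)]])
t=w0-R@m0; print('fixture',t.round(4),np.degrees(th))
for (n,_,_),m,w in zip(pts,M,W): print(n,((w[:2]-t)@R*1000-m[:2]*1000).round(1))
np.save('fix.npy',[t[0],t[1],th])
print(goto([.4584,-.2833,.13],np.radians(72.63-90)))
```

```text
post top [0.5105 0.0679 0.043 ] [array([-0.,  0.]), array([ 0., -0.])]
fence in near [ 0.5189 -0.0653  0.0368] [array([-0.3, -0. ]), array([-0.2,  0.2]), array([ 0.7, -0.2])]
fence out near [ 0.5314 -0.0676  0.0386] [array([-0.2, -0. ]), array([0.1, 0.1]), array([ 0.1, -0. ])]
scr mid [0.5421 0.0013 0.0424] [array([ 0.2, -0. ]), array([-0.3,  0.2]), array([ 0.1, -0.2])]
scr end [ 0.529  -0.0524  0.0426] [array([-0.1,  0. ]), array([-0.1, -0. ]), array([ 0.2, -0. ])]
plTL [0.4593 0.1058 0.0096] [array([ 0.1, -0. ]), array([-0.1,  0. ])]
plBR [ 0.5166 -0.1392  0.0054] [array([ 0.4, -0.3]), array([-0.2,  0.7]), array([-0.3, -0.5])]
fixture [0.5207 0.007 ] -13.696501573985808
plTL3 [ 2.  -2.6]
plTL [ 2.2 -2.5]
plTR [-1.9 -1.9]
plBR4 [-0.7  1.7]
plBL4 [1.7 1.7]
plBR3 [-0.2  2. ]
plBR2 [-1.4 -0.6]
plBL2 [0.9 0.7]
fin2 [ 0.5 -0.8]
fin3 [0.7 0.4]
fin4 [-0.6  0.9]
fo2 [-0.8 -0. ]
fo3 [-1.1  0.6]
fo4 [-1.2  0.8]
post3 [-0.1 -0.3]
post4 [-0.2 -0.2]
stopL [-0.1  0.3]
corner [ 0.3 -0.2]
(array([-30.69,   5.13,   4.27]), array([ 0.1 , -0.01, -0.99]))
```

The fixture fit is now good: post, end stop and corner agree to within 0.3 mm, and the plate corners are just rounded. I move above the long piece.

Request:
play_rows([
  [[-0.3, -30.7, 5.1, 4.3, 0, 0, -1], [-0.3, -30.7, 5.1, 4.3, 0, 0, -1], [-0.3, -30.7, 5.1, 4.3, 0, 0, -1], [-0.3, -30.7, 5.1, 4.3, 0, 0, -1], [-0.3, -30.7, 5.1, 4.3, 0, 0, -1], [-0.3, -30.7, 5.1, 4.3, 0, 0, -1], [-0.3, -30.7, 5.1, 4.3, 0, 0, -1], [-0.3, -30.7, 5.1, 4.3, 0, 0, -1]],
], newtons=40)

```text
t: 3.98
tool_pos: [0.4586, -0.2828, 0.1306]
tool_rot: [2.528, 1.861, 0.003]
contact_force: [0.5, 0.4, -0.0]
opening: 0.0559
```

Run:
```python
from h import *
im=grab('wrist','w5'); o=ctrl.get_obs(); print(o['t'],o['tool_pos'],o['opening'],o['contact_force'].round(1))
print(goto([.4584,-.2833,.005],np.radians(72.63-90)))
```

```text
4.025 [ 0.45863892 -0.28253736  0.13037016] 0.055792065415986164 [ 0.3  0.7 -0.1]
(array([-0.08, -0.04, 12.54]), array([0.16, 0.  , 0.1 ]))
```

View pics/w5.png

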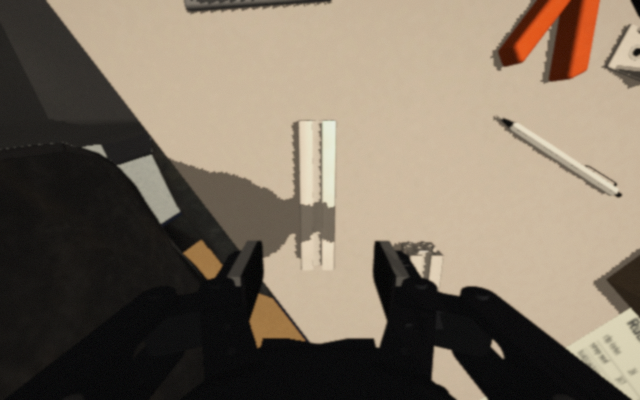

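The piece at column 318 is centred between the fingers. Now I descend and grip.

Request:
play_rows([
  [[-0.3, -0.1, 0, 5, 0, 0, 0], [-0.3, -0.1, 0, 9.5, 0, 0, 0], [-0.3, -0.1, 0, 12, 0, 0, 0], [-0.3, -0.1, 0, 12.5, 0, 0, 0], [-0.3, -0.1, 0, 12.5, 0, 0, 0], [0.6, -0.1, 0, 12.5, 0, 0, 0], [0.6, -0.1, 0, 12.5, 0, 0, 0], [0.6, -0.1, 0, 12.5, 0, 0, 0], [0.6, -0.1, 0, 12.5, 0, 0, 0]],
], newtons=40)

```text
t: 5.15
tool_pos: [0.4599, -0.2845, 0.0073]
tool_rot: [2.526, 1.86, 0.004]
contact_force: [-0.7, 1.2, 6.7]
opening: 0.0293
```

Run:
```python
from h import *
o=ctrl.get_obs(); print(o['t'],o['tool_pos'],o['opening'],o['contact_force'].round(1))
```

```text
5.15 [ 0.45989485 -0.28452142  0.00731853] 0.029281475170667436 [-0.7  1.2  6.7]
```

Request:
play_rows([
  [[0.6, 0, 0, -3, 0, 0, 0], [0.6, 0, 0, -8, 0, 0, 0], [0.6, 0, 0, -8, 0, 0, 0]],
])

```text
t: 5.52
tool_pos: [0.4622, -0.2867, 0.0925]
tool_rot: [2.518, 1.854, 0.008]
contact_force: [0.8, -0.9, -2.1]
opening: 0.0294
```

```bash
cat >> h.py <<'E'
fx,fy,fth=np.load('fix.npy')
Rf=np.array([[np.cos(fth),-np.sin(fth)],[np.sin(fth),np.cos(fth)]])
def F2W(x,y): return Rf@np.array([x,y])/1000+[fx,fy]
def W2F(p): return (Rf.T@(np.array(p)[:2]-[fx,fy]))*1000
E
python3 - <<'E'
from h import *
o=ctrl.get_obs(); print(o['t'],o['tool_pos'],o['opening'],o['contact_force'].round(1))
grab('wrist','w6')
w=F2W(-38.3,-0.9); print(w, goto([*w,.085],fth-np.radians(37)))
E
```

```text
5.525 [ 0.46224739 -0.28665574  0.09247473] 0.02942983475903626 [ 0.8 -0.9 -2.1]
[0.48323584 0.01520037] (array([29.37, -6.78,  0.32]), array([ 6.200e-01, -1.000e-02,  3.342e+01]))
```

View pics/w6.png

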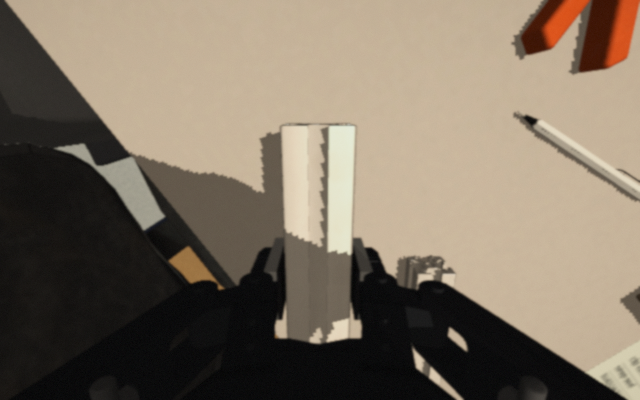

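The piece is held, with its forward end at (318,125) as the hooking end. I carry it over the fixture, turning it askew on the way.

Request:
play_rows([
  [[0.6, 29.4, -6.8, 0.3, 0.6, 0, 33.4], [0.6, 29.4, -6.8, 0.3, 0.6, 0, 33.4], [0.6, 29.4, -6.8, 0.3, 0.6, 0, 33.4], [0.6, 29.4, -6.8, 0.3, 0.6, 0, 33.4], [0.6, 29.4, -6.8, 0.3, 0.6, 0, 33.4], [0.6, 29.4, -6.8, 0.3, 0.6, 0, 33.4], [0.6, 29.4, -6.8, 0.3, 0.6, 0, 33.4], [0.6, 29.4, -6.8, 0.3, 0.6, 0, 33.4], [0.6, 29.4, -6.8, 0.3, 0.6, 0, 33.4]],
])

```text
t: 6.7
tool_pos: [0.4831, 0.0142, 0.0849]
tool_rot: [2.96, 1.054, -0.0]
contact_force: [0.5, 0.3, -1.7]
opening: 0.0292
```

Run:
```python
from h import *
o=ctrl.get_obs(); print(o['t'],o['tool_pos'],o['opening'],o['contact_force'].round(1))
im=grab('wrist','w7')
w=F2W(-38.3,-0.9); print(w, goto([*w,.085],fth-np.radians(37)),W2F(o['tool_pos']))
for p in [(-24,57,44),(15,65,40),(-15,65,40),(15,-70,40)]: print(p,proj(im,[*F2W(p[0],p[1]),p[2]/1000]).round(1))
c=im['color'][50:350,220:440]; cv2.imwrite('pics/w7c.png',cv2.resize(c,None,fx=2,fy=2,interpolation=cv2.INTER_CUBIC)[:,:,::-1])
```

```text
6.7 [0.48305118 0.01424917 0.08492999] 0.029227624719430523 [ 0.5  0.3 -1.7]
[0.48323584 0.01520037] (array([ 0.06, -0.06,  0.01]), array([ 0.01, -0.01, -0.1 ])) [-38.25419109  -1.8678775 ]
(-24, 57, 44) [278.  138.8]
(15, 65, 40) [322.   86.1]
(-15, 65, 40) [282.1 118.2]
(15, -70, 40) [440.9 254.1]
```

View pics/w7c.png

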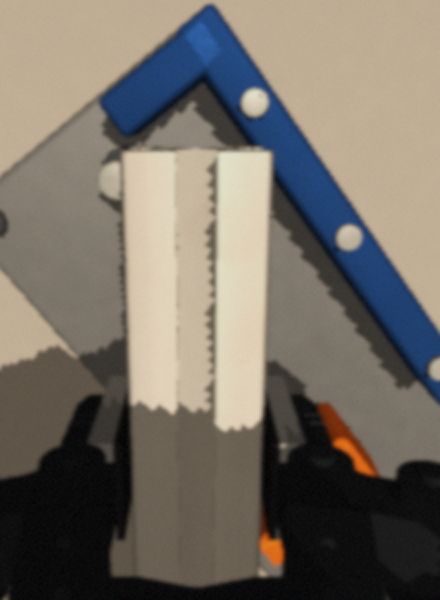

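Run:
```python
from h import *
im=load('w7')
for z in (.105,.1076,.11):
    a=onz(im,123/2+220,152/2+50,z);b=onz(im,272/2+220,151/2+50,z)
    d=W2F(b)-W2F(a); print(z,np.linalg.norm(b-a)*1000,W2F((a+b)/2).round(1),np.degrees(np.arctan2(-d[1],d[0])).round(2))
for n,u,v,z in [('corner',206,78,.04),('stopL',126,136,.04),('screw',348,237,.0425)]: print(n,W2F(onz(im,u/2+220,v/2+50,z)).round(1))
for t,u,v in [('scrmid',.5421,.0013)]: print(W2F([u,v]))
```

```text
0.105 29.416445230101537 [ 1.3 50.4] 36.77
0.1076 28.79286948261034 [ 1.4 50.5] 36.77
0.11 28.21726110031074 [ 1.4 50.6] 36.77
corner [14.5 63.4]
stopL [-14.5  64.8]
screw [21.6 -0.4]
[22.18158327 -0.46731088]
```

Run:
```python
from h import *
o=ctrl.get_obs(); f=W2F(o['tool_pos'])+[-.6,.3]; w=F2W(*f)
print(goto([*w,.03],fth-np.radians(37)))
```

```text
(array([-0.01, -0.07,  5.51]), array([ 0.01, -0.01, -0.1 ]))
```

Request:
play_rows([
  [[0.6, 0, -0.06, 1.5, 0, 0, 0], [0.6, 0, -0.06, 3, 0, 0, 0], [0.6, 0, -0.06, 4, 0, 0, 0], [0.6, 0, -0.06, 4.8, 0, 0, 0], [0.6, 0, -0.06, 5.5, 0, 0, 0], [0.6, 0, -0.06, 5.5, 0, 0, 0]],
])

```text
t: 7.5
tool_pos: [0.4824, 0.0149, 0.0295]
tool_rot: [-2.959, -1.054, 0.001]
contact_force: [0.3, 0.0, -1.2]
opening: 0.0291
```

Run:
```python
from h import *
o=ctrl.get_obs(); print(o['t'],o['tool_pos'],o['opening'],o['contact_force'].round(1),W2F(o['tool_pos']))
im=grab('wrist','w8')
c=im['color'][50:350,220:440]; cv2.imwrite('pics/w8c.png',cv2.resize(c,None,fx=2,fy=2,interpolation=cv2.INTER_CUBIC)[:,:,::-1])
```

```text
7.5 [0.48238532 0.01491985 0.02945809] 0.029061149634853484 [ 0.3  0.  -1.2] [-39.05992033  -1.37393733]
```

View pics/w8c.png

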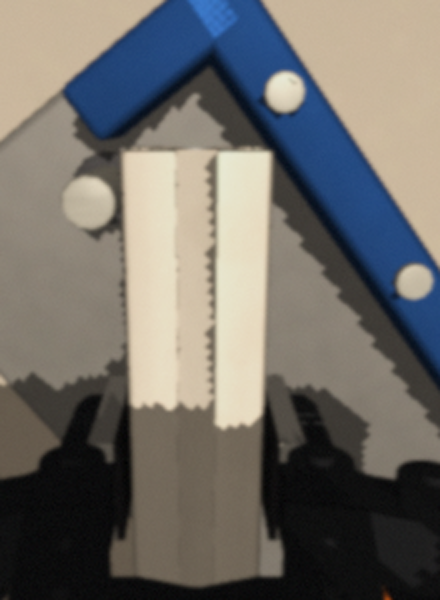

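The end sits cleanly between the post at (90,203 in the crop) and the fence, with no contact force. I lower it to the plate.

Request:
play_rows([
  [[0.6, 0, 0, 0.6, 0, 0, 0], [0.6, 0, 0, 1.15, 0, 0, 0], [0.6, 0, 0, 1.2, 0, 0, 0], [0.6, 0, 0, 1.2, 0, 0, 0]],
])

```text
t: 8.05
tool_pos: [0.4827, 0.0149, 0.0179]
tool_rot: [-2.959, -1.054, 0.0]
contact_force: [0.0, 0.5, -0.5]
opening: 0.0289
```

Request:
play_rows([
  [[0.6, 0, 0, 0.08, 0, 0, 0], [0.6, 0, 0, 0.08, 0, 0, 0], [0.1, 0, 0, 0.08, 0, 0, 0], [-0.05, 0, 0, 0, 0, 0, 0], [-0.05, 0, 0, -0.1, 0, 0, 0], [-0.05, 0, 0, -0.1, 0, 0, 0]],
])

```text
t: 8.8
tool_pos: [0.4829, 0.0148, 0.0191]
tool_rot: [2.959, 1.054, 0.0]
contact_force: [1.3, -0.2, -0.3]
opening: 0.0446
```

Run:
```python
from h import *
o=ctrl.get_obs(); print(o['t'],o['tool_pos'],o['opening'],o['contact_force'].round(1),W2F(o['tool_pos']))
im=grab('wrist','w9')
c=im['color'][50:350,220:440]; cv2.imwrite('pics/w9c.png',cv2.resize(c,None,fx=2,fy=2,interpolation=cv2.INTER_CUBIC)[:,:,::-1])
```

```text
8.8 [0.48287587 0.01484544 0.01908428] 0.04456337007882957 [ 1.3 -0.2 -0.3] [-38.56569497  -1.33006957]
```

View pics/w9c.png

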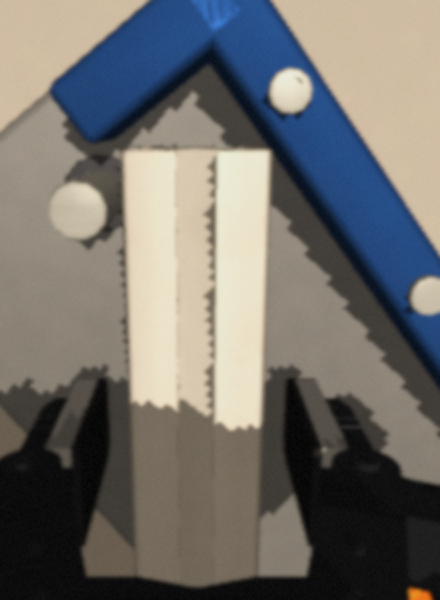

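Released and hooked. I raise the tool and take a look while shutting the fingers.

Request:
play_rows([
  [[-0.05, 0, 0, -3, 0, 0, 0], [-0.05, 0, 0, -8, 0, 0, 0], [1, 0, 0, -8, 0, 0, 0]],
])

```text
t: 9.22
tool_pos: [0.4863, 0.0145, 0.1039]
tool_rot: [2.955, 1.053, 0.014]
contact_force: [-0.4, -0.9, 0.1]
opening: 0.028
```

Run:
```python
from h import *
o=ctrl.get_obs(); print(o['t'],o['tool_pos'],o['opening'],o['contact_force'].round(1),W2F(o['tool_pos']),o['q'].round(2))
im=grab('wrist','w10')
w=F2W(-100,-2);print(goto([*w,.10],fth))
```

```text
9.225 [0.48633185 0.01446609 0.10394258] 0.02803130004490889 [-0.4 -0.9  0.1] [-35.11817286  -0.88033106] [-0.12 -0.18  2.05 -0.    1.26  0.76]
(array([-3.88, -4.98,  0.11]), array([  0.27,  -0.12, -37.09]))
```

View pics/w10.png

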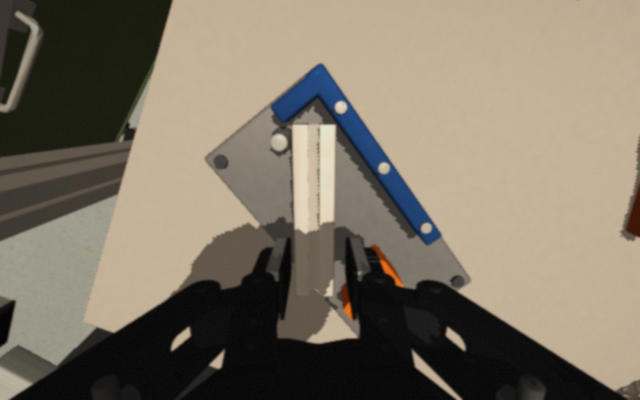

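The piece lies askew, hooked and undisturbed, and clear of the latch. I go to the push start on the -x side.

Request:
play_rows([
  [[1, -3.9, -5, 0, 0.3, 0, -37], [1, -3.9, -5, 0, 0.3, 0, -37], [1, -3.9, -5, 0, 0.3, 0, -37], [1, -3.9, -5, 0, 0.3, 0, -37], [1, -3.9, -5, 0, 0.3, 0, -37]],
])

```text
t: 9.9
tool_pos: [0.4217, 0.0289, 0.0996]
tool_rot: [-2.471, -1.936, -0.0]
contact_force: [1.2, 0.8, -0.7]
opening: 0.0003
```

Run:
```python
from h import *
o=ctrl.get_obs(); print(o['t'],o['tool_pos'],o['opening'],o['contact_force'].round(1),W2F(o['tool_pos']),o['q'].round(2))
im=grab('wrist','w11')
a=onz(im,0,0,.04)
w=F2W(-102,-2);print(goto([*w,.018],fth))
```

```text
9.9 [0.42171842 0.02886514 0.09963126] 0.0002759940398849909 [ 1.2  0.8 -0.7] [-101.30361474   -2.18983215] [-0.11 -0.34  2.19  0.    1.29  0.13]
(array([ 0.  , -0.07,  8.18]), array([-0.11, -0.11, -0.18]))
```

View pics/w11.png

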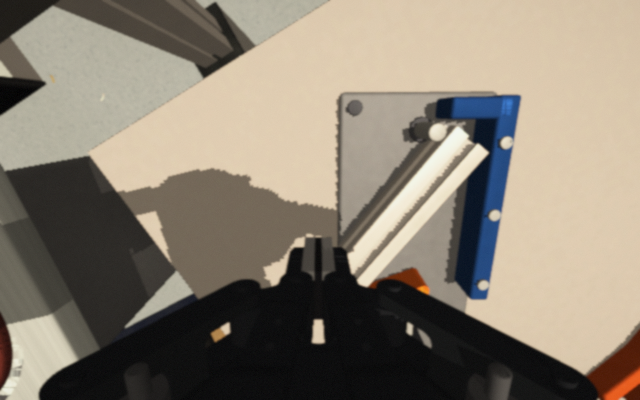

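Request:
play_rows([
  [[1, 0, -0.1, 4, 0, 0, 0], [1, 0, -0.1, 7, 0, 0, 0], [1, 0, -0.1, 8.2, 0, 0, 0], [1, 0, -0.1, 8.2, 0, 0, 0]],
])

```text
t: 10.45
tool_pos: [0.4201, 0.0293, 0.0171]
tool_rot: [-2.471, -1.934, 0.002]
contact_force: [0.9, 0.5, -0.7]
opening: 0.0003
```

Run:
```python
from h import *
o=ctrl.get_obs(); print(o['t'],o['tool_pos'],o['contact_force'].round(1),W2F(o['tool_pos']))
for p in [(-88,-9),(-70,-18),(-55,-27),(-44,-33),(-36,-36),(-30,-38)]:
    w=F2W(*p);print(p,goto([*w,.018],fth))
```

```text
10.45 [0.42014185 0.02932828 0.01712927] [ 0.9  0.5 -0.7] [-102.94501851   -2.11316368]
(-88, -9) (array([-0.68,  1.5 , -0.09]), array([-0.24, -0.09, -0.21]))
(-70, -18) (array([-1.58,  3.3 , -0.1 ]), array([-0.24, -0.09, -0.21]))
(-55, -27) (array([-2.47,  4.8 , -0.11]), array([-0.24, -0.09, -0.21]))
(-44, -33) (array([-3.07,  5.91, -0.12]), array([-0.24, -0.09, -0.21]))
(-36, -36) (array([-3.36,  6.71, -0.12]), array([-0.24, -0.09, -0.21]))
(-30, -38) (array([-3.56,  7.31, -0.12]), array([-0.24, -0.09, -0.21]))
```

Request:
play_rows([
  [[1, -0.7, 1.4, 0, 0, 0, 0], [1, -0.8, 2, 0, 0, 0, 0], [1, -0.95, 2.6, 0, 0, 0, 0], [1, -1.1, 3.3, 0, 0, 0, 0], [1, -1.3, 4, 0, 0, 0, 0], [1, -1.3, 4, 0, 0, 0, 0]],
])

```text
t: 11.2
tool_pos: [0.4535, 0.0074, 0.0161]
tool_rot: [-2.466, -1.93, 0.01]
contact_force: [-8.7, 0.9, 6.5]
opening: 0.0001
```

Run:
```python
from h import *
o=ctrl.get_obs(); print(o['t'],o['tool_pos'],o['contact_force'].round(1),W2F(o['tool_pos']),(Rf.T@o['contact_force'][:2]).round(1))
im=grab('wrist','w12')
```

```text
11.2 [0.45349664 0.00741982 0.01605516] [-8.7  0.9  6.5] [-65.35126117 -15.50091626] [-8.6 -1.1]
```

View pics/w12.png

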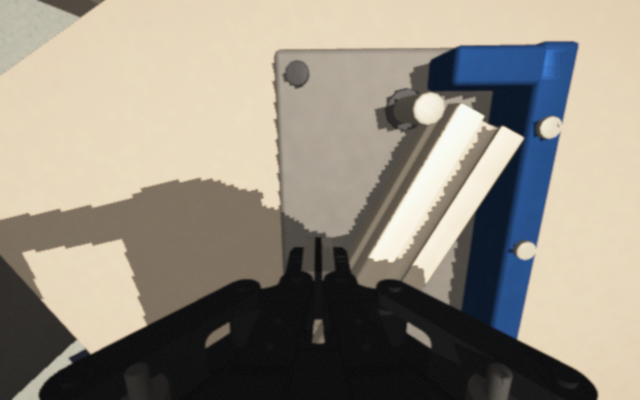

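Run:
```python
from h import *
im=load('w12')
a=W2F(onz(im,462,104,.04));b=W2F(onz(im,523,138,.04));print(a,b,np.linalg.norm(a-b),(a+b)/2,np.degrees(np.arctan2(-(b-a)[1],(b-a)[0])))
print(proj(im,[*F2W(-24,57),.044]))
c=im['color'][20:300,260:580]; cv2.imwrite('pics/w12c.png',cv2.resize(c,None,fx=2.4,fy=2,interpolation=cv2.INTER_CUBIC)[:,:,::-1])
```

```text
[-10.97258244  58.04735017] [13.89818022 45.48319445] 27.864185693151295 [ 1.46279889 51.76527231] 26.80188950737566
[430.39463079 106.8951137 ]
```

View pics/w12c.png

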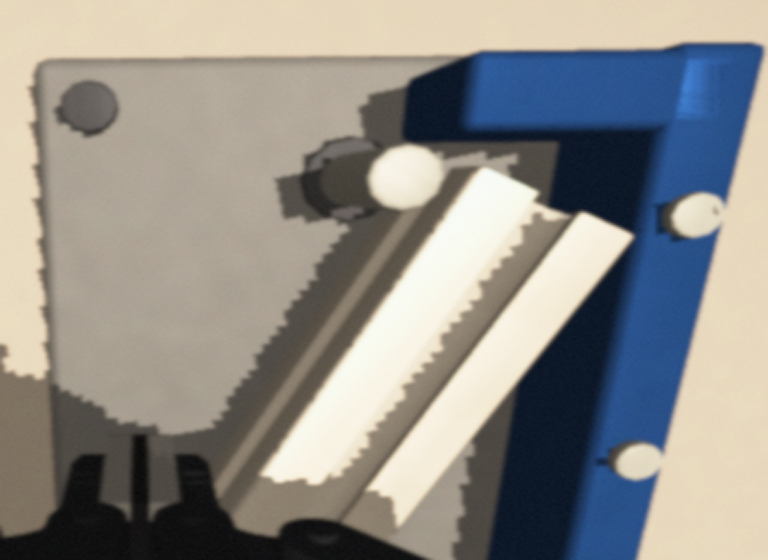

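The piece is still hooked (end centre about (1.5, 52), roughly 28 degrees out of line). The upward force suggests the tips rub the plate, so I raise by 5 mm and continue.

Request:
play_rows([
  [[1, 0, -0.1, -0.5, 0, 0, 0], [1, 0, -0.1, -0.5, 0, 0, 0]],
])

```text
t: 11.5
tool_pos: [0.4523, 0.0078, 0.0211]
tool_rot: [-2.466, -1.93, 0.01]
contact_force: [-3.0, 1.1, 0.1]
opening: -0.0
```

Request:
play_rows([
  [[1, -0.1, 0.6, 0, 0, 0, 0], [1, -0.2, 1.2, 0, 0, 0, 0], [1, -0.3, 1.7, 0, 0, 0, 0], [1, -0.3, 1.7, 0, 0, 0, 0]],
])

```text
t: 12.0
tool_pos: [0.4685, 0.0005, 0.0209]
tool_rot: [-2.467, -1.93, 0.01]
contact_force: [-0.8, -0.7, 0.0]
opening: 0.0001
```

Run:
```python
from h import *
o=ctrl.get_obs(); print(o['t'],o['tool_pos'],o['contact_force'].round(1),W2F(o['tool_pos']),(Rf.T@o['contact_force'][:2]).round(1))
im=grab('wrist','w13')
```

```text
12.0 [0.46846285 0.00051733 0.02087979] [-0.8 -0.7  0. ] [-49.17626733 -18.66344274] [-0.6 -0.9]
```

View pics/w13.png

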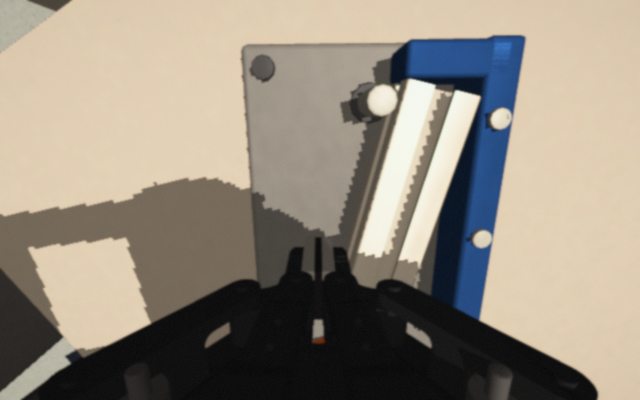

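The piece is turning in cleanly at about 17 degrees, and the force is near zero. I push on in smaller steps.

Request:
play_rows([
  [[1, -0.2, 0.4, 0, 0, 0, 0], [1, -0.4, 0.8, 0, 0, 0, 0], [1, -0.5, 1.2, 0, 0, 0, 0], [1, -0.5, 1.2, 0, 0, 0, 0]],
])

```text
t: 12.55
tool_pos: [0.4796, -0.0075, 0.021]
tool_rot: [-2.468, -1.931, 0.009]
contact_force: [-0.5, 0.9, -0.1]
opening: 0.0003
```

Run:
```python
from h import *
o=ctrl.get_obs(); print(o['t'],o['tool_pos'],o['contact_force'].round(1),W2F(o['tool_pos']),(Rf.T@o['contact_force'][:2]).round(1))
im=grab('wrist','w14')
```

```text
12.55 [ 0.47958286 -0.00750647  0.020954  ] [-0.5  0.9 -0.1] [-36.47260618 -23.82608927] [-0.7  0.7]
```

View pics/w14.png

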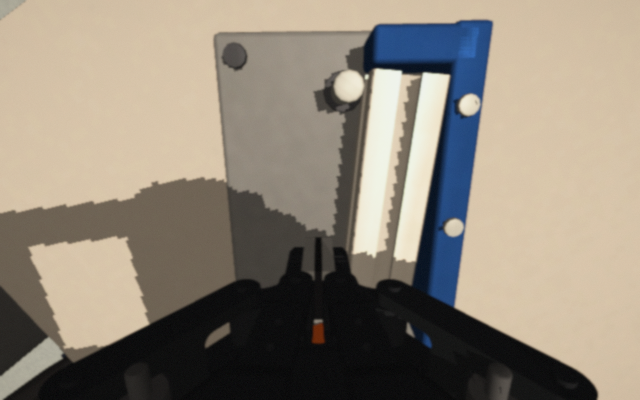

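Request:
play_rows([
  [[1, -0.2, 0.2, 0, 0, 0, 0], [1, -0.3, 0.4, 0, 0, 0, 0], [1, -0.4, 0.6, 0, 0, 0, 0], [1, -0.4, 0.7, 0, 0, 0, 0], [1, -0.4, 0.7, 0, 0, 0, 0]],
])

```text
t: 13.22
tool_pos: [0.4856, -0.0135, 0.0209]
tool_rot: [-2.468, -1.931, 0.009]
contact_force: [0.5, -0.2, -0.2]
opening: 0.0007
```

Run:
```python
from h import *
o=ctrl.get_obs(); print(o['t'],o['tool_pos'],o['contact_force'].round(1),W2F(o['tool_pos']),(Rf.T@o['contact_force'][:2]).round(1))
im=grab('wrist','w15')
im=grab('scene','s15')
```

```text
13.225 [ 0.4856139  -0.01345042  0.02092019] [ 0.5 -0.2 -0.2] [-29.20566632 -28.17299805] [ 0.5 -0. ]
```

View pics/w15.png

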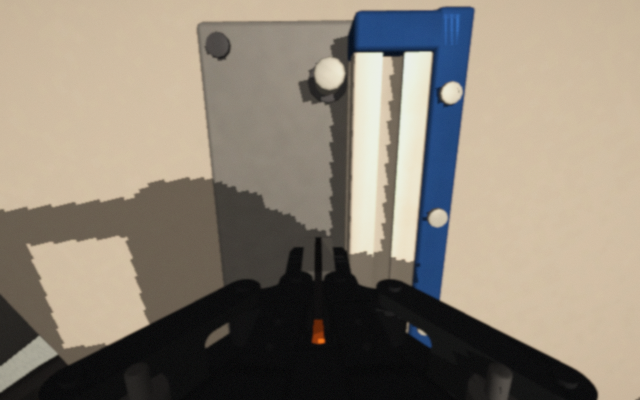

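View pics/s15.png

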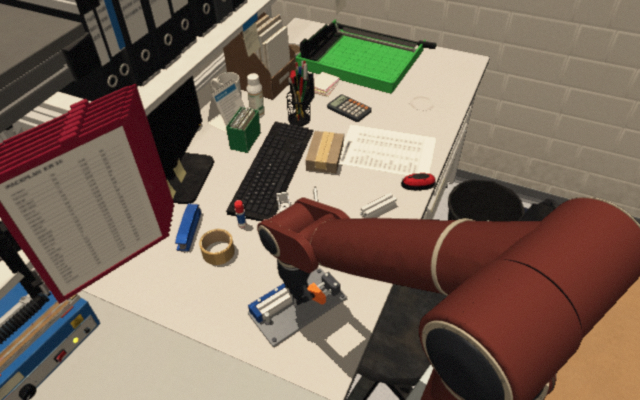

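Request:
play_rows([
  [[1, -0.2, 0.15, 0, 0, 0, 0], [1, -0.2, 0.3, 0, 0, 0, 0], [1, -0.2, 0.3, 0, 0, 0, 0]],
])

```text
t: 13.7
tool_pos: [0.4855, -0.0147, 0.0205]
tool_rot: [-2.463, -1.928, 0.015]
contact_force: [-10.6, 5.3, 8.4]
opening: 0.0004
```

Run:
```python
from h import *
o=ctrl.get_obs(); print(o['t'],o['contact_force'].round(1),W2F(o['tool_pos']),(Rf.T@o['contact_force'][:2]).round(1))
```

```text
13.7 [-10.6   5.3   8.4] [-28.98938192 -29.43258301] [-11.6   2.6]
```

The finger meets firm resistance at x = -29, so the piece is against the fence. I back off, raise and look.

Request:
play_rows([
  [[1, 0, -0.8, 0, 0, 0, 0], [1, 0, -2, 0, 0, 0, 0], [1, 0, -2, -4, 0, 0, 0], [1, 0, -2, -9, 0, 0, 0], [1, -3, -1, -13, 0, 0, 0], [1, -3, -1, -15, 0, 0, 0]],
])

```text
t: 14.45
tool_pos: [0.472, -0.0438, 0.1738]
tool_rot: [-2.468, -1.928, 0.01]
contact_force: [0.6, 0.9, 0.2]
opening: -0.0003
```

Run:
```python
from h import *
o=ctrl.get_obs(); print(o['t'],o['tool_pos'],o['contact_force'].round(1))
im=grab('wrist','w16')
c=im['color'][80:340,220:460]; cv2.imwrite('pics/w16c.png',cv2.resize(c,None,fx=2.2,fy=2.2,interpolation=cv2.INTER_CUBIC)[:,:,::-1])
```

```text
14.45 [ 0.47204805 -0.04382844  0.17383433] [0.6 0.9 0.2]
```

View pics/w16.png

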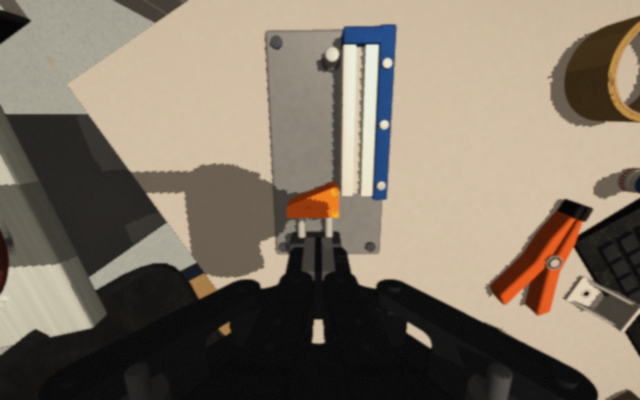

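View pics/w16c.png

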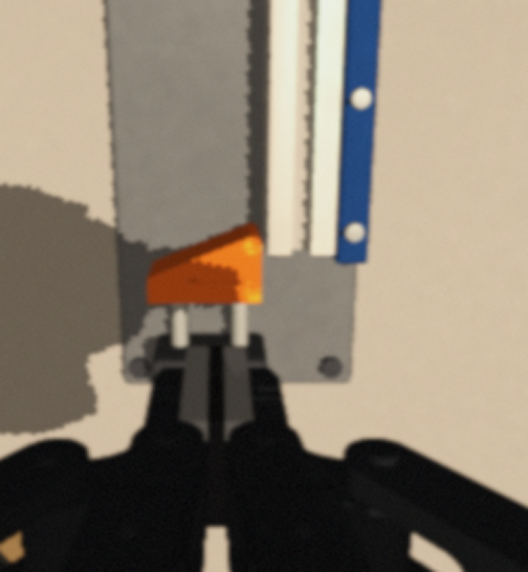

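The latch nose is at (258,225 in the crop), beside and past the piece's free end at row 255, which means it has snapped out. I check this numerically.

Run:
```python
from h import *
im=load('w16'); f=lambda x,y,z:W2F(onz(im,x/2.2+220,y/2.2+80,z)).round(1)
print('nose',f(258,225,.04),f(258,225,.026),'end',f(266,255,.04),f(338,253,.04),'latch back',f(262,303,.04))
g=lambda u,v:W2F(onz(im,u,v,.04)).round(1)
print('hook end',g(343,44),g(378,44))
# orange extent vs initial view w2 (latch out)
for t in ('w2','w16'):
    i=load(t); h=cv2.cvtColor(i['color'],cv2.COLOR_RGB2HSV); m=cv2.inRange(h,(5,180,90),(22,255,255)); n,l,s,c=cv2.connectedComponentsWithStats(m)
    for k in range(1,n):
        w=W2F(onz(i,*c[k],.04))
        if s[k,4]>100 and -80<w[0]<0 and -120<w[1]<-30: print(t,w.round(1),s[k])
c=im['color'][20:210,250:420]; cv2.imwrite('pics/w16d.png',cv2.resize(c,None,fx=3,fy=3,interpolation=cv2.INTER_CUBIC)[:,:,::-1])
grab('scene','s16'); grab('top','t16')
i=load('t16')['color'][170:290,190:460]; cv2.imwrite('pics/t16c.png',cv2.resize(i,None,fx=2.9,fy=2.9,interpolation=cv2.INTER_CUBIC)[:,:,::-1])
```

```text
nose [-18.5 -52.9] [-17.7 -56.1] end [-14.9 -66.2] [ 16.1 -65.4] latch back [-16.3 -88.1]
hook end [-15.1  64.4] [13.9 64.2]
w2 [-38.7 -76.3] [275  95  43  31 832]
w16 [-39.3 -73.1] [ 287  182   52   36 1370]
```

View pics/w16d.png

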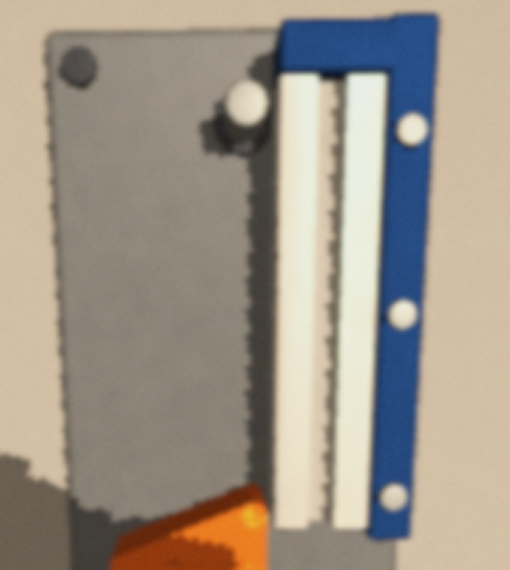

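View pics/t16c.png

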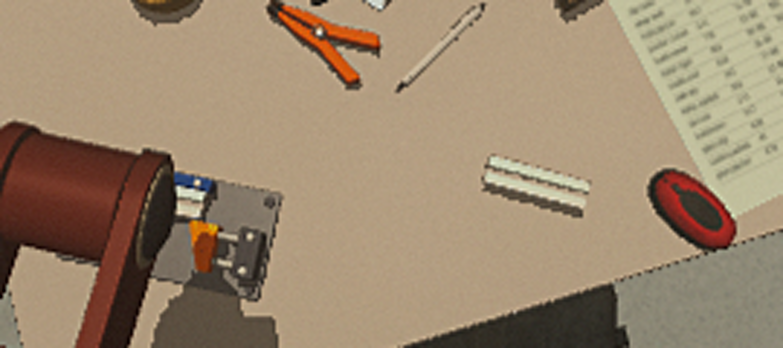

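```bash
python3 -c "
from h import *
print(ctrl.finish_job())"
```

```text
the job is handed in; nothing more can be done
None
```

The long piece is loaded in the fixture: flush along the fence, its end at the end stop, with the latch out behind its free end. I handed the job in at about 14.6 s.

I gripped the piece at its middle and set it on the plate about 37° askew, with roughly the last 10 mm hooked between post and fence. I then let go and pushed it round the post with the shut fingers until the force rose to about 12 N against the fence. After that I backed off and raised the tool clear.

**Last checks (wrist view, fixture coordinates, mm):**
- **Hook end:** y about +64, where the end stop is at +65.
- **Free end:** y about -66, with the piece spanning x -15 to about +15, so it lies in line.
- **Latch nose:** y about -56 (fully out is -57), on the holding side of the free end. The middle of the latch in the image also agrees with its fully-out position at the start, to about 3 mm.
- **Other things:** the short piece, mouse and spring clamp stand where they were in the top view. The arm hid the rest of that view.

**What disagreed:** early in the push the shut fingertips rubbed on the base plate (about 6.5 N upward), so I raised the tool 5 mm and went on. Some measured plate corners were 2 to 3 mm off the fixture fit, probably from rounded edges, while the post and the end-stop corner agreed within 0.3 mm.

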